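Clamp the mended serving spoon

TASK

The handle of the bamboo serving spoon has been mended: lay the spoon flat on the steel bed of the gluing clamp, bowl towards the long end of the bed, its mended place centred under the pad and its edge against the two pins. Then turn the clamp's knob clockwise until the pad meets the handle, and snug it by feel so that it presses with about 26 newtons, never so hard as to crush the mend, and let go. Leave the other things on the table where they are.

Things in the scene. Friction and masses are not known exactly. Their poses are not given: they have to be found in the camera images.
- spoon_mend (a point): mended place of the loose bamboo spoon (about 70 g): centre of its flat handle, 6 mm above the underside, 30 mm from the handle's free end. Handle: straight bar 20 mm wide, 165 mm long, 12 mm thick; then a round hollow bowl 60 mm across, 14 mm high, its centre 162 mm from this point. y along the handle to its free end (bowl to -y), x across, z up; underside flat
- spoon_grip (a point): a good place to grasp the same spoon, near its balance point: centre of the handle, 90 mm from the mended place towards the bowl, 6 mm above the underside. Axes as for spoon_mend
- clamp_pad_spot (a point): point on the top of the clamp's steel bed, 36 mm above the table, straight under the pad's axis; the clamp is fixed to the table. +x points into the throat to the frame's post, -x is the open front where the spoon comes in, y along the bed (long end, for the bowl, at -y), z up. A spoon properly placed has spoon_mend 6 mm above this point, all axes parallel
- bed: the clamp's flat steel bed: it reaches from 61 mm in front (-x) to 29 mm behind (+x) of the pad's axis, and along y from -201 mm (long end) to +61 mm. Origin on its underside, 6 mm below clamp_pad_spot, same axes. The spoon lies on it whole
- clamp_pin (a point): top centre of the upright steel pin nearer the pad: 8 mm diameter, 8 mm proud of the bed, at x +14.5, y +18 mm from clamp_pad_spot; same axes. A like pin stands at x +14.5, y -55 mm. A handle lying along y, edge against both pins on their -x side, has its centre line within 1 mm of the pad's axis
- clamp_arm (a point): on the pad's axis, at the underside of the iron frame's arm, 69 mm above the bed; axes as clamp_pad_spot. The arm is 20 mm tall and spans x -18 to +64, y -15 to +15 mm; the post stands at x +40 to +64. Under the arm hangs the round rubber pad, 24 mm across, on a sprung stem; at the start its face is 19 to 30 mm above the bed (how much is not given)
- clamp_knob (a point): centre of the clamp's round black knob: 42 mm diameter, 30 mm tall, upright axis over the pad, 152 mm above the table, 27 mm above the arm's top. Point fixed to the frame (axes as clamp_pad_spot): the knob keeps its height. Clockwise from above lowers the pad 6 mm per radian; it needs 1.7 to 3.6 rad in all, regrip at will; it stays where it is left, also under load
- clamp_knob_top (a point): centre of the knob's flat top, 15 mm above clamp_knob. Feel: about 0.28 N m of friction while turning with the pad free. When the sprung pad meets the handle it presses 10 N at once (torque up by 0.06 N m), then 30 N (0.18 N m) more per further radian: 26 N is reached 0.53 rad past meeting, 0.156 N m above free turning. Under 18 N the mend is not held, over 34 N is too tight, over 45 N crushes it
- mug_a: matte blue mug, 80 mm across, 90 mm high, leave alone; origin at the centre of its underside, z up
- mug_b: second mug like mug_a, leave alone; origin at the centre of its underside, z up
- jar: small glass jar with screw-top lid, 64 mm across, 85 mm high, leave alone; origin at the centre of its underside, z up
- coaster: round aluminium coaster, 90 mm across, 6 mm thick, lying flat, leave alone; origin at the centre of its underside
- egg_cup: white egg cup, 46 mm across, 60 mm high, leave alone; origin at the centre of its underside
- salt: white salt cellar with steel lid, 42 mm across, 75 mm high, leave alone; origin at the centre of its underside
Mind the look-alikes: they are no part of the job. Of the things that look like the part that bears spoon_mend, the middle-sized one is meant.

How it is judged:
By the outcome, as a careful person would: the job done as asked, in the order asked, and still so for the second after the job is handed in, with the robot touching nothing.
It also fails if it takes over 70 s, if anything falls off the work surface, if the arm or the gripper's body presses on something with over 40 N, if the wrist force passes 120 N, or if a joint passes its speed limit or range.

ROBOT

A 7-joint arm with a two-finger parallel gripper is mounted at the origin on the work surface. World frame = base frame: x ahead of the robot, y to its left, z up, the work surface at z = 0. Lengths are in m, angles in rad, forces in N, time in s.
With the tool pointing down it reaches from about 0.425 to 0.875 m from the base axis. Payload 4.7 kg.
Tool frame: the origin (TCP) lies at the very end of the fingers, on their centre line; the grasp point (between the pads) lies 19 mm behind it; z points along the fingers, y is the line along which they close (so a half turn about z gives the same grasp; the last joint's range is limited). The gripper opens to 87 mm and grips with 3 to 60 N. Pads are 19 mm wide; open, the fingers measure 117 mm over their backs; the gripper's body (75 mm by 190 mm) begins 51 mm behind the grasp point.
Start: joints at [-1.226, 0.321, -0.07, 1.45, 0.023, 1.371, -0.057], TCP at [0.211, 0.615, 0.223] pointing down, gripper open.
Joint ranges: [-2.86, 2.86], [-0.3, 2.09], [-1.38, 1.24], [0.06, 2.45], [-1.56, 4.7], [0.09, 2.05], [-2.69, 2.69]. Speed limits (rad/s): [2.57, 2.57, 3.14, 3.14, 3.14, 3.14, 3.14].

INTERFACE

Orientations are given as a rotation vector (axis times angle).
In Python, from bench import ctrl gives the robot as it stands.
- The arm moves only by the shell command python3 -m jog 'ROWS' [FORCE]. ROWS is JSON, a list that holds one entry, the list of rows, each a list of 7 numbers: the shift along the tool's x, y, z in mm, then the turn, a rotation vector about the tool's x, y, z in degrees, then the finger opening in mm, from 0 to 87. A call has 1 to 10 rows; each row is the pose to reach, as a shift and turn from the pose commanded when the call began, along the tool's axes at that moment; what a row does not reach only later rows make up. A row lasts 1/10 s, in which the tool goes at most 50 mm and 8.59 degrees, less where a joint would pass 70% of its speed; a pose out of reach is approached as far as the arm can. A call with a gripper value outside its range is refused whole. The fingers move at their own pace and stop on an object; FORCE is the grip in N (left out, the last holds). Time passes only in rows, so rows that repeat a pose let the fingers close. It gives the time, the measured TCP pose, the force, the opening and the grip force at its end, in the units of the state.
- ctrl.get_state(): the state, without advancing time (a new reading comes with each control period).
- ctrl.get_image(name): name is "side" or "top" or "wrist"; returns a dict with "image" (480x640x3 uint8, red, green, blue), "depth" (480x640 float32, m along the optical axis (not along the pixel's ray), 0 where there is no reading), "fov_y" (degrees; the focal length in pixels is half the picture's height over the tangent of half this angle, whatever the lens; pixels are square), "cx", "cy" (the principal point, pixels), "rvec" (rotation vector, rad) and "tvec" (3), from world to camera coordinates, as OpenCV has them. Camera axes: x right, y down, z forward; pixel columns grow to the right and rows downward; lengths in m; the calibration is good to about 2 mm. A picture is of the moment at which its call begins.
- ctrl.close_job(): hands the job in; it is judged then, once.
The state is a dict: "time": time; "joint_positions": joint angles; "qd": joint speeds; "joint_torque": joint torques, N m; "position": TCP position; "tool_rot": TCP orientation; "ft_force": force on the tool from outside, world axes, zero at the start; "torque": the same for the moment, N m; "grip_width": opening from 0.0 (shut) to 1.0 (fully open); "grip_force": force on a finger pad.
Only numpy, scipy, OpenCV 4.12 (cv2) and the standard library are available. Lean on these libraries where they do the work, as an engineer would, in place of code of your own. Each camera call takes 0.05 s, during which the arm holds its last target. There are 200 camera calls.

## Working session

There is one attempt and no reset: what is moved stays moved. The work goes in short steps, Python scripts to look and compute and a shell command to move; the robot and the scene stay as the last step left them, time stands still between calls to the robot, and variables do not carry over. Pictures are saved under pics/ and viewed, at most 10 in all, crops included, and the job is handed in when it is done.

```bash
ls; mkdir -p pics
cat > h.py <<'E'
import numpy as np, cv2, pickle
from bench import ctrl
from scipy.spatial.transform import Rotation as R
def grab(n):
    d=ctrl.get_image(n); pickle.dump(d,open(f'{n}.pkl','wb')); return d
def load(n): return pickle.load(open(f'{n}.pkl','rb'))
def cam(d):
    f=240/np.tan(np.radians(d['fov_y'])/2); Rm=R.from_rotvec(np.ravel(d['rvec'])).as_matrix(); return f,Rm,np.ravel(d['tvec'])
def ray(d,u,v,z):
    f,Rm,t=cam(d); c=-Rm.T@t; r=Rm.T@np.array([(u-d['cx'])/f,(v-d['cy'])/f,1]); return c+r*(z-c[2])/r[2]
def cloud(d):
    f,Rm,t=cam(d); v,u=np.mgrid[:480,:640]; D=d['depth']
    P=np.stack([(u-d['cx'])/f*D,(v-d['cy'])/f*D,D],-1); return (P-t)@Rm
def proj(d,p):
    f,Rm,t=cam(d); q=Rm@np.asarray(p)+t; return f*q[0]/q[2]+d['cx'],f*q[1]/q[2]+d['cy']
def save(n,im): cv2.imwrite(f'pics/{n}.png',im[...,::-1])
E
python3 - <<'E'
from h import *
a=grab('top');b=grab('side')
for d in(a,b): f,Rm,t=cam(d); print(f,-Rm.T@t, d['cx'],d['cy'])
save('top0',a['image']);save('side0',b['image'])
s=ctrl.get_state();print(s)
E
```

```text
pics
538.934040241152 [ 0.29067399 -0.06863397  1.23993215] 320.64337488272173 242.36586332336583
518.5000907670534 [0.38434726 0.79422682 0.74961584] 327.5483526514458 241.09735254499057
{'time': 0.1, 'joint_positions': array([-1.22592715,  0.32175825, -0.0700802 ,  1.45156815,  0.02261287,
        1.37080761, -0.05685307]), 'qd': array([-0.00063675, -0.00254377,  0.00141135, -0.00244019, -0.00091085,
        0.0009578 , -0.00109293]), 'joint_torque': array([-2.06326563e-04, -4.92567480e+01, -4.05678246e-01, -3.13400495e+01,
       -6.40712189e-02,  3.94926360e-02,  7.39153302e-05]), 'position': array([0.21098984, 0.6142682 , 0.22155717]), 'tool_rot': array([-5.17061921e-01, -3.09856490e+00,  2.74125221e-03]), 'ft_force': array([ 0.22810045, -0.49405659,  0.37480661]), 'torque': array([-0.00818727, -0.02426251,  0.06428314]), 'grip_force': 0.0, 'grip_width': 0.9957422483581695}
```

View pics/top0.png

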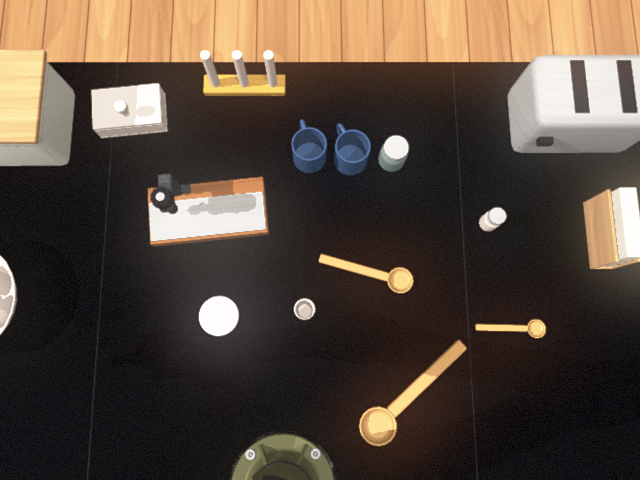

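View pics/side0.png

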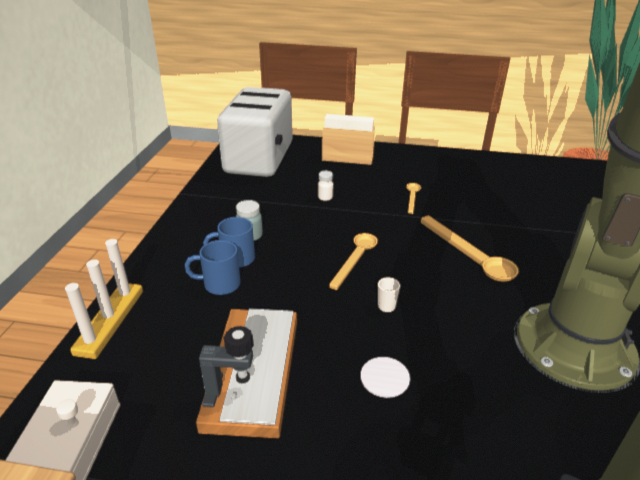

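Top view: three bamboo spoons, at (320,258)-(412,280), (360,425)-(465,345) and (476,327)-(545,328). The first is the middle-sized one, about 95 px ≈ 0.22 m long against 222 mm given. The clamp's knob is at (163,197), and its bed runs right to (268,215).

```bash
cat > m.py <<'E'
from h import *
def spoons(d,zt=.012):
    im=d['image']; hsv=cv2.cvtColor(im,cv2.COLOR_RGB2HSV)
    C=cloud(d); m=((hsv[...,0]>8)&(hsv[...,0]<30)&(hsv[...,1]>70)&(hsv[...,2]>90)&(C[...,2]<.03)&(C[...,2]>-.02)&(C[...,0]<.8)).astype(np.uint8)
    n,l,st,c=cv2.connectedComponentsWithStats(m)
    return m,l,[(i,st[i]) for i in range(1,n) if st[i][4]>150]
if __name__=='__main__':
    a=load('top');C=cloud(a)
    m,l,o=spoons(a)
    for i,s in o:
        v,u=np.where(l==i); P=np.array([ray(a,x,y,.012) for x,y in zip(u,v)])[:,:2]
        c,(w,h),ang=cv2.minAreaRect(P.astype(np.float32)*1000); print(i,s,np.round(c,1),round(w),round(h),'z',np.median(C[v,u,2]))
        q=P-P.mean(0); ax=np.linalg.svd(q,full_matrices=False)[2][0]; t=q@ax
        if abs(t.min())<abs(t.max()): pass
        print('  axis',ax,'ends',t.min(),t.max(),P.mean(0))
    # bed
    im=a['image'].astype(int); Z=C[...,2]
    b=((abs(Z-.036)<.012)&(im.min(-1)>120)&(im.max(-1)-im.min(-1)<40)).astype(np.uint8); b[:, :140]=0;b[:,280:]=0
    b[:150]=0;b[260:]=0
    v,u=np.where(b); print('bed z',np.median(Z[v,u]),len(u)); P=np.array([ray(a,x,y,.036) for x,y in zip(u,v)])[:,:2]
    print(cv2.minAreaRect((P*1000).astype(np.float32)), (cv2.boxPoints(cv2.minAreaRect((P*1000).astype(np.float32)))))
    # knob
    k=((Z>.155)&(Z<.18)); k[:, :100]=0;k[:,230:]=0;k[:150]=0;k[260:]=0
    v,u=np.where(k); print('knob',len(u),np.median(Z[v,u]),[ray(a,u.mean(),v.mean(),.167)],(u.min(),u.max(),v.min(),v.max()))
    top=a['image']
    x=cv2.resize(top[165:255,140:275],None,fx=5,fy=5,interpolation=3); y=cv2.resize(top[240:300,305:425],None,fx=5,fy=5,interpolation=3)
    y=np.pad(y,((0,0),(0,max(0,x.shape[1]-y.shape[1])),(0,0)))
    img=np.vstack([x,y]);img=cv2.resize(img,None,fx=.78,fy=.78);save('crop0',img);print(img.shape)
    s=load('side');x=cv2.resize(s['image'][300:440,190:310],None,fx=4.2,fy=4.2,interpolation=3);save('crop1',x)
E
python3 m.py
```

```text
1 [218 177  47  18 303] [671.4 104.9] 41 109 z 0.02824179883089539
  axis [-0.06874273  0.99763442] ends -0.04982732938260431 0.05817456165833833 [0.67240139 0.10063376]
30 [153 196 116  50 475] [549.7 160.7] 87 281 z 0.024797105642039772
  axis [ 0.19473852 -0.98085519] ends -0.14943632004071272 0.12505946155903724 [0.55140876 0.15712712]
33 [583 198  38  72 548] [ 544.7 -717. ] 174 68 z 0.013107437919984796
  axis [-0.9932987  -0.11557545] ends -0.09545293942621431 0.076119776578884 [ 0.54094772 -0.71604316]
47 [ 318  253   96   41 1277] [ 471.5 -187.2] 224 61 z 0.00980602465815084
  axis [-0.27410404 -0.96170005] ends -0.1322796735848227 0.09243996524801802 [ 0.46159452 -0.20478814]
53 [475 319  71  20 698] [ 333.  -509.8] 159 42 z 0.0063652952197739785
  axis [0.02653032 0.99964801] ends -0.06530567342109808 0.09392704663228103 [ 0.33457733 -0.52412781]
54 [ 359  340  108  107 2593] [ 201.3 -286. ] 82 305 z 0.014157252716379295
  axis [-0.66759373  0.74452576] ends -0.18437405264733991 0.12041010301698858 [ 0.1785706  -0.26328743]
55 [ 232  435  102   45 1402] [63.1  1.5] 216 89 z 0.013439836021678425
  axis [ 0.0491628  -0.99879078] ends -0.10549403039092971 0.10972386831291328 [0.06620253 0.00620546]
bed z 0.036450246917198406 4114
((591.8050537109375, 177.89122009277344), (90.25482177734375, 262.35498046875), 5.949430465698242) [[533.3241  303.68466]
 [560.51733  42.7428 ]
 [650.286    52.09778]
 [623.0928  313.03964]]
knob 361 0.16685258624509713 [array([0.59841701, 0.2477239 , 0.167     ])] (np.int64(150), np.int64(171), np.int64(187), np.int64(208))
(585, 526, 3)
```

View pics/crop0.png

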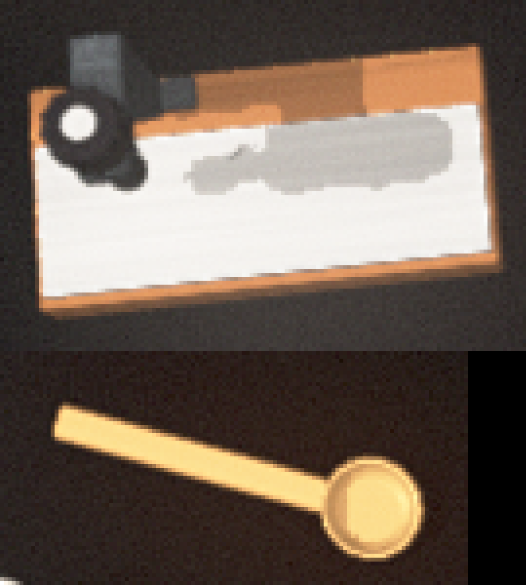

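View pics/crop1.png

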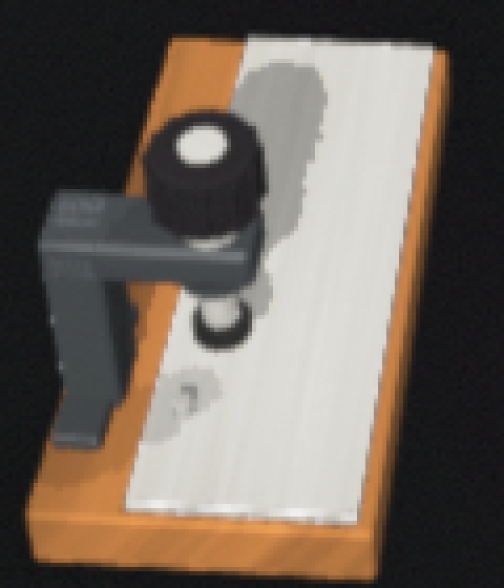

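Top-view crop: the clamp with its knob at the bed's left end, and a plain spoon with its free end at upper left and bowl at lower right, 224 × 61 mm by the mask. The others are 159 and 305 mm long, so this is the middle-sized one. Side crop: the pad hangs over the bed and the pins are near (190,395). The bed measures 90 × 262 mm, which matches the sizes given.

```bash
cat > plan.py <<'E'
from h import *
def plan(p,ydir,s=None,tilt=None):
    "tool down, tool y along +-ydir (world deg); p in m"
    s=s or ctrl.get_state(); R0=R.from_rotvec(s['tool_rot']); best=None
    for k in (0,180):
        a=np.radians(ydir+k); y=np.array([np.cos(a),np.sin(a),0]); z=np.array([0,0,-1.]); x=np.cross(y,z)
        Rt=R.from_matrix(np.stack([x,y,z],1)); rel=(R0.inv()*Rt).as_rotvec(degrees=True)
        d=R0.inv().apply(np.asarray(p)-s['position'])*1000
        print('shift',np.round(d,1),'turn',np.round(rel,1))
    print('pos',np.round(s['position'],4),'F',np.round(s['ft_force'],1),'M',np.round(s['torque'],3),'w',round(s['grip_width']*87,1),'t',s['time'], 'q7',round(s['joint_positions'][6],2))
E
python3 -c "
from plan import *
print(R.from_rotvec(ctrl.get_state()['tool_rot']).as_matrix().round(3))
plan([.465,-.193,.16],74.1-90)"
```

```text
[[-0.946  0.325 -0.   ]
 [ 0.325  0.946 -0.002]
 [-0.    -0.002 -1.   ]]
shift [-502.4 -680.9   62.8] turn [-0.1  0.1 87. ]
shift [-502.4 -680.9   62.8] turn [ -0.1  -0.1 -93. ]
pos [0.211  0.6143 0.2216] F [ 0.2 -0.5  0.4] M [-0.008 -0.024  0.064] w 86.6 t 0.1 q7 -0.06
```

```bash
python3 -m jog '[[[-40,-32,0,0,0,4,87],[-80,-65,0,0,0,9,87],[-120,-98,0,0,0,14,87],[-160,-130,0,0,0,19,87],[-200,-163,0,0,0,24,87],[-240,-195,0,0,0,30,87],[-280,-228,0,0,0,36,87],[-320,-260,0,0,0,42,87],[-370,-305,0,0,0,48,87],[-410,-340,0,0,0,54,87]]]' 
python3 -c "
from plan import *
plan([.465,-.193,.16],74.1-90)"
```

```text
time: 1.1
position: [0.4727, 0.1865, 0.2224]
tool_rot: [-1.873, -2.522, -0.0]
ft_force: [1.8, 1.2, -0.5]
grip_width: 1.002
grip_force: 0.0
shift [-361.  -117.1   62.3] turn [-0.  -0.  32.7]
shift [-361.  -117.1   62.3] turn [   0.    -0.  -147.3]
pos [0.4727 0.1865 0.2224] F [ 1.8  1.2 -0.5] M [-0.067 -0.032 -0.036] w 87.2 t 1.1 q7 -0.13
```

```bash
python3 -m jog '[[[-40,-12,8,0,0,4,87],[-80,-25,16,0,0,8,87],[-120,-37,24,0,0,12,87],[-160,-50,32,0,0,16,87],[-200,-62,40,0,0,20,87],[-240,-75,48,0,0,24,87],[-280,-87,56,0,0,28,87],[-330,-100,62,0,0,32,87],[-330,-100,62,0,0,32,87],[-330,-100,62,0,0,32,87]]]' >/dev/null
python3 - <<'E'
from plan import *
from m import spoons
plan([.465,-.193,.16],74.1-90)
d=grab('wrist'); save('w0',d['image'])
m,l,o=spoons(d); f,Rm,t=cam(d); print(-Rm.T@t)
for i,s in o:
    v,u=np.where(l==i); P=np.array([ray(d,x,y,.012) for x,y in zip(u,v)])[:,:2]
    c,(w,h),ang=cv2.minAreaRect(P.astype(np.float32)*1000); print(i,s,np.round(c,1),round(w,1),round(h,1),ang)
    # handle width profile along axis
    q=P-P.mean(0); ax=np.linalg.svd(q,full_matrices=False)[2][0]; ax*=np.sign(ax[1]); n=np.array([-ax[1],ax[0]]);tt=q@ax;nn=q@n
    for k in np.arange(tt.min()+.005,tt.max(),.015):
        g=nn[abs(tt-k)<.002]; print(np.round(1000*np.r_[k,g.min(),g.max(),(g.min()+g.max())/2, P.mean(0)+k*ax+n*(g.min()+g.max())/2],1))
    print('end',tt.max())
E
```

```text
shift [-36.1   1.8   0.1] turn [-0.1  0.   0.8]
shift [-36.1   1.8   0.1] turn [-0.000e+00 -1.000e-01 -1.792e+02]
pos [ 0.4727 -0.1576  0.1601] F [0.1 0.6 0. ] M [-0.116  0.039  0.009] w 87.0 t 2.1 q7 0.03
[ 0.4907833  -0.08799055  0.32148255]
1 [ 306  114   31  199 1012] [ 475.5 -156.2] 158.0 20.6 73.73805236816406
[ -84.8   -7.6   12.3    2.4  454.6 -227.1]
[ -69.8   -8.1   12.4    2.1  458.9 -212.7]
[ -54.8   -7.8   11.6    1.9  463.2 -198.3]
[ -39.8   -8.4   11.6    1.6  467.5 -184. ]
[ -24.8   -8.1   11.7    1.8  471.4 -169.5]
[  -9.8   -8.6   11.7    1.6  475.6 -155.1]
[   5.2   -9.    11.     1.   480.2 -140.8]
[  20.2   -8.8   11.     1.1  484.1 -126.3]
[  35.2   -9.2   11.1    0.9  488.4 -111.9]
[ 50.2  -8.9  10.4   0.7 492.6 -97.5]
[ 65.2  -9.3  10.4   0.5 496.8 -83.1]
end 0.06797295634373
3 [283 351  70  30 450] [ 439.7 -280.5] 28.4 59.1 74.8763427734375
[ -31.1  -11.2    6.3   -2.4  464.9 -281.7]
[ -16.1  -11.2   15.2    2.   449.2 -282. ]
[  -1.1  -11.2   17.2    3.   434.5 -279.1]
[  13.9  -11.3   10.2   -0.6  420.9 -271.8]
end 0.023056822262758573
6 [282 387 169   1 169] [ 475.3 -312.1] 0.0 147.4 74.8825454711914
[ -68.7    0.     0.     0.   541.6 -330. ]
[ -53.7    0.     0.     0.   527.1 -326.1]
[ -38.7   -0.     0.     0.   512.7 -322.2]
[ -23.7    0.     0.     0.   498.2 -318.3]
[  -8.7   -0.     0.     0.   483.7 -314.4]
[   6.3    0.     0.     0.   469.2 -310.5]
[  21.3   -0.     0.     0.   454.7 -306.6]
[  36.3    0.     0.     0.   440.2 -302.6]
[  51.3   -0.     0.     0.   425.8 -298.7]
[  66.3    0.     0.     0.   411.3 -294.8]
end 0.07370300093770142
```

View pics/w0.png

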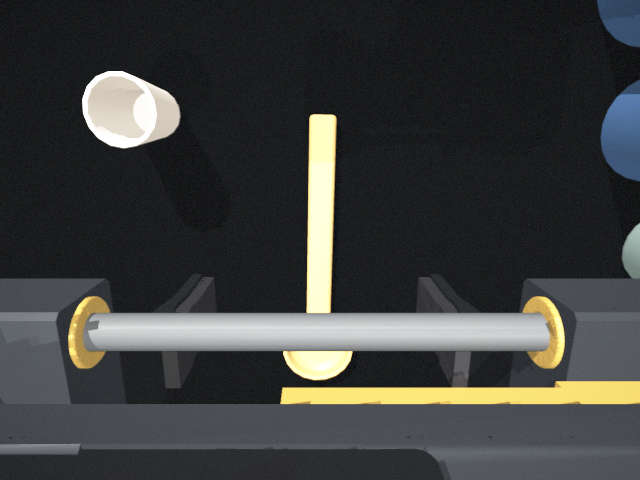

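Wrist view: the handle runs straight up the picture from (318,310) to (322,115), centred between the open fingers, with nothing near it.

```bash
python3 -c "
from plan import *
plan([.4642,-.1942,.003],73.8-90)"
```

```text
shift [-39.3   1.4 157.2] turn [-0.  -0.   1.2]
shift [-39.3   1.4 157.2] turn [ 0.000e+00 -1.000e-01 -1.788e+02]
pos [ 0.4731 -0.156   0.1602] F [-0.2 -0.1  0.7] M [-0.007  0.018 -0.01 ] w 86.9 t 2.15 q7 0.03
```

```bash
python3 -m jog '[[[-20,1,20,0,0,1,60],[-39,1.4,50,0,0,1.2,60],[-39,1.4,80,0,0,1.2,60],[-39,1.4,110,0,0,1.2,60],[-39.3,1.4,130,0,0,1.2,60],[-39.3,1.4,140,0,0,1.2,60],[-39.3,1.4,147,0,0,1.2,60],[-39.3,1.4,147,0,0,1.2,60],[-39.3,1.4,147,0,0,1.2,60]]]' >/dev/null
python3 -c "
from plan import *
plan([.4642,-.1942,.003],73.8-90)"
```

```text
shift [-0.1 -1.3 11.4] turn [ 0.1 -0.   0.1]
shift [-0.1 -1.3 11.4] turn [ 0.000e+00  1.000e-01 -1.799e+02]
pos [ 0.4655 -0.1945  0.0144] F [-0.3 -0.3  0. ] M [-0.031  0.055  0.046] w 60.1 t 3.05 q7 0.26
```

```bash
python3 -m jog '[[[0,-1.3,5,0,0,0,60],[0,-1.3,10,0,0,0,60],[0,-1.3,11,0,0,0,60],[0,-1.3,11,0,0,0,30],[0,-1.3,11,0,0,0,10],[0,-1.3,11,0,0,0,0],[0,-1.3,11,0,0,0,0],[0,-1.3,11,0,0,0,0],[0,-1.3,11,0,0,0,0],[0,-1.3,11,0,0,0,0]]]' 25
python3 -c "
from plan import *
plan([.6088,.159,.16],95.95-90)"
```

```text
time: 4.05
position: [0.4635, -0.1943, 0.0026]
tool_rot: [2.511, 1.887, 0.0]
ft_force: [0.0, -0.0, -0.4]
grip_width: 0.229
grip_force: 25.0
shift [ 379.8   41.3 -157.3] turn [  0.   -0.  -22.1]
shift [ 379.8   41.3 -157.3] turn [ -0.   -0.  157.9]
pos [ 0.4635 -0.1943  0.0026] F [ 0.  -0.  -0.4] M [-0.099  0.037 -0.033] w 19.9 t 4.05 q7 0.27
```

```bash
python3 -m jog '[[[0,0,-10,0,0,0,0],[0,0,-30,0,0,0,0],[0,0,-60,0,0,0,0],[0,0,-90,0,0,0,0],[20,0,-120,0,0,-2,0],[50,0,-135,0,0,-4,0],[80,0,-140,0,0,-7,0],[110,0,-140,0,0,-9,0],[140,0,-140,0,0,-11,0],[170,0,-140,0,0,-14,0]]]'
python3 -c "
from plan import *
plan([.564,.1543,.10],95.95-90)"
```

```text
time: 5.05
position: [0.511, -0.0294, 0.1429]
tool_rot: [2.26, 2.182, 0.001]
ft_force: [0.2, 0.2, -0.8]
grip_width: 0.225
grip_force: 25.0
shift [185.5  46.5  43. ] turn [ 0. -0. -8.]
shift [185.5  46.5  43. ] turn [ -0.  -0. 172.]
pos [ 0.511  -0.0294  0.1429] F [ 0.2  0.2 -0.8] M [-0.069  0.029  0.022] w 19.6 t 5.05 q7 0.02
```

```bash
python3 -m jog '[[[30,0,0,0,0,-2,0],[60,5,0,0,0,-3,0],[90,15,0,0,0,-4,0],[120,25,0,0,0,-5,0],[145,35,5,0,0,-6,0],[165,42,15,0,0,-7,0],[172,45,25,0,0,-7.5,0],[172,45,25,0,0,-7.5,0],[172,45,25,0,0,-7.5,0]]]' >/dev/null
python3 - <<'E'
from plan import *
plan([.564,.1543,.10],95.95-90)
d=grab('wrist'); b=grab('side')
im=np.hstack([d['image'][:,:],cv2.resize(b['image'][280:460,180:350],None,fx=2.667,fy=2.667)[:480]]);print(im.shape)
save('w1',cv2.resize(im,None,fx=.72,fy=.72,interpolation=3))
E
```

```text
shift [16.3  3.9 17.1] turn [-0.1  0.1 -0.7]
shift [16.3  3.9 17.1] turn [1.000e-01 1.000e-01 1.793e+02]
pos [0.5616 0.1378 0.1171] F [ 0.  -0.7 -0.2] M [-0.065  0.061  0.023] w 19.7 t 5.95 q7 -0.09
(480, 1093, 3)
```

View pics/w1.png

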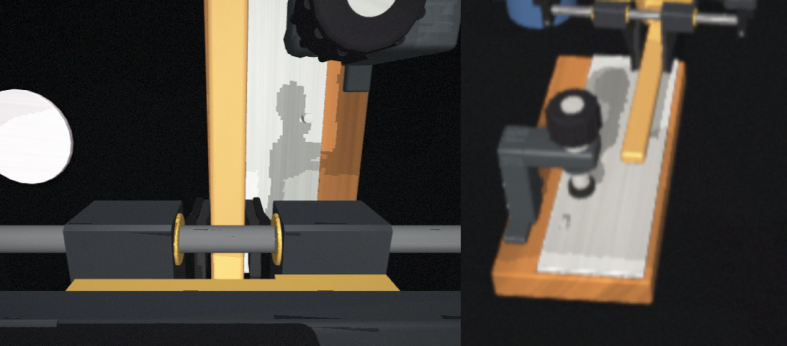

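Wrist view (left part): the held handle runs up at column 225/0.72, the knob is at upper right, and the pin (near the pad or the far one) is at about (303,117). Side view: the spoon is level above the bed's front, with its free end just short of the arm.

```bash
cat > ms.py <<'E'
from plan import *
C0=np.array([.5995,.2485]);th=np.radians(95.95);ey=np.array([np.cos(th),np.sin(th)]);ex=np.array([ey[1],-ey[0]])
loc=lambda p:np.round(1000*np.array([(np.asarray(p)[:2]-C0)@ex,(np.asarray(p)[:2]-C0)@ey]),1)
def fit(P): # line fit, angle deg
    vx,vy,x,y=cv2.fitLine((np.asarray(P)*1000).astype(np.float32),cv2.DIST_HUBER,0,.01,.01).ravel(); return np.degrees(np.arctan2(vy,vx))%180,(x/1000,y/1000)
def handle(d,zt,vr):
    hsv=cv2.cvtColor(d['image'],cv2.COLOR_RGB2HSV); m=(hsv[...,0]>15)&(hsv[...,0]<27)&(hsv[...,1]>60)&(hsv[...,2]>120)
    return m
E
python3 - <<'E'
from ms import *
s=ctrl.get_state(); zt=s['position'][2]+.0094
d=load('wrist'); im=d['image'].astype(int); hsv=cv2.cvtColor(d['image'],cv2.COLOR_RGB2HSV)
print('tcp',s['position'],loc(s['position']))
# white dot on knob
m=((im.min(-1)>150)).astype(np.uint8); n,l,st,c=cv2.connectedComponentsWithStats(m)
for i in range(1,n):
    if st[i][4]>100: print('white',st[i],c[i].round(1),ray(d,*c[i],.167).round(4),loc(ray(d,*c[i],.167)))
for r in (20,100,180,230,270): print(r,[tuple(hsv[r,c]) for c in (300,316,330)],[tuple(im[r,c]) for c in (400,480,500)])
x0=380;y0=100
z=cv2.resize(d['image'][90:250,330:520],None,fx=4,fy=4,interpolation=3);save('pin',cv2.resize(z,(712,600)))
a=grab('top');hs=cv2.cvtColor(a['image'],cv2.COLOR_RGB2HSV);save('top1',cv2.resize(a['image'][170:260,140:280],None,fx=5,fy=5,interpolation=3))
E
```

```text
tcp [0.56217762 0.13751306 0.11800517] [ -48.6 -106.5]
white [  341     0   114   304 25309] [390.2 154.8] [0.575  0.2043 0.167 ] [-28.9 -41.4]
white [ 483    0   65   23 1108] [514.2   9.1] [0.6005 0.2421 0.167 ] [ 0.4 -6.5]
white [    0   124    99   131 10846] [ 43.9 190.7] [0.4813 0.1859 0.167 ] [-124.1  -50. ]
white [339 351   7  28 171] [341.6 365. ] [0.569  0.1393 0.167 ] [ -41.7 -105.5]
20 [(np.uint8(20), np.uint8(122), np.uint8(243)), (np.uint8(20), np.uint8(120), np.uint8(243)), (np.uint8(20), np.uint8(121), np.uint8(242))] [(np.int64(34), np.int64(34), np.int64(37)), (np.int64(35), np.int64(35), np.int64(39)), (np.int64(187), np.int64(191), np.int64(184))]
100 [(np.uint8(20), np.uint8(121), np.uint8(245)), (np.uint8(21), np.uint8(122), np.uint8(245)), (np.uint8(20), np.uint8(120), np.uint8(244))] [(np.int64(229), np.int64(231), np.int64(226)), (np.int64(33), np.int64(33), np.int64(36)), (np.int64(61), np.int64(65), np.int64(68))]
180 [(np.uint8(20), np.uint8(125), np.uint8(245)), (np.uint8(21), np.uint8(121), np.uint8(245)), (np.uint8(21), np.uint8(124), np.uint8(245))] [(np.int64(163), np.int64(164), np.int64(161)), (np.int64(130), np.int64(88), np.int64(55)), (np.int64(135), np.int64(92), np.int64(53))]
230 [(np.uint8(21), np.uint8(123), np.uint8(244)), (np.uint8(20), np.uint8(122), np.uint8(245)), (np.uint8(20), np.uint8(121), np.uint8(245))] [(np.int64(165), np.int64(168), np.int64(162)), (np.int64(134), np.int64(90), np.int64(55)), (np.int64(82), np.int64(59), np.int64(39))]
270 [(np.uint8(20), np.uint8(125), np.uint8(243)), (np.uint8(20), np.uint8(125), np.uint8(243)), (np.uint8(20), np.uint8(126), np.uint8(245))] [(np.int64(196), np.int64(198), np.int64(193)), (np.int64(156), np.int64(103), np.int64(61)), (np.int64(13), np.int64(22), np.int64(19))]
```

View pics/pin.png

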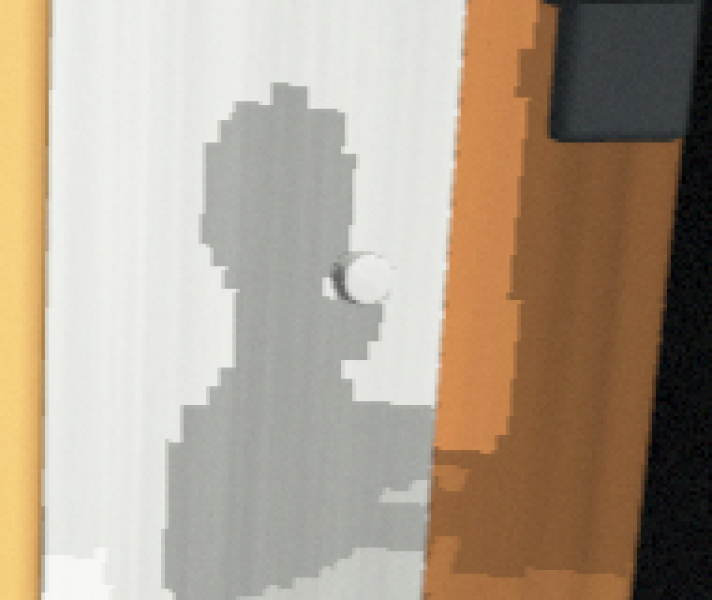

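The pin (far one, y −55) has its top centre at crop (367,279), i.e. wrist pixel (427.9,164.4). The bed's back edge runs from crop (465,0) to (423,600).

Run:
```python
from ms import *
d=load('wrist'); s=ctrl.get_state(); zt=s['position'][2]+.0094
px=lambda u,v:(330+u*190/712,90+v*160/600)
p=ray(d,*px(367,279),.044);print('pin',p,loc(p),'want 14.5,-55')
e1,e2=ray(d,*px(465,0),.036),ray(d,*px(423,600),.036)
print('edge',loc(e1),loc(e2),'x want 29; angle',np.degrees(np.arctan2(*(e1-e2)[[1,0]])))
hsv=cv2.cvtColor(d['image'],cv2.COLOR_RGB2HSV); m=(hsv[...,0]>15)&(hsv[...,0]<27)&(hsv[...,1]>60)&(hsv[...,2]>120)
L=[];Rr=[]
for v in range(10,260,10):
    u=np.where(m[v,270:370])[0]+270; L.append(ray(d,u.min()-.5,v,zt)[:2]);Rr.append(ray(d,u.max()+.5,v,zt)[:2])
L=np.array(L);Rr=np.array(Rr);print('w',(np.linalg.norm(L-Rr,axis=1)*1000)[[0,10,20]]);M=(L+Rr)/2
print('handle ang',fit(L)[0],fit(Rr)[0],'mid loc',loc(M[0]),loc(M[-1]))
a=load('top');h=cv2.cvtColor(a['image'],cv2.COLOR_RGB2HSV);m=((h[...,0]>15)&(h[...,0]<27)&(h[...,1]>60)&(h[...,2]>140)).astype(np.uint8);m[:170]=0;m[265:]=0;m[:,:140]=0;m[:,330:]=0
n,l,st,c=cv2.connectedComponentsWithStats(m)
for i in range(1,n):
    if st[i][4]>60:
        v,u=np.where(l==i);k=u.argmin();print(st[i],loc(ray(a,u.min()-.5,v[u<u.min()+2].mean(),zt)))
```

```text
pin [0.61981426 0.19481332 0.044     ] [ 14.6 -55.5] want 14.5,-55
edge [ 29. -15.] [  29.3 -109.2] x want 29; angle 96.12881382109097
w [19.04170658 18.79725293 19.27661732]
handle ang 95.1961 95.2037 mid loc [-48.4   3.7] [-49.6 -80.1]
[227 202  38  27 529] [ -40.4 -127.1]
```

View pics/top1.png

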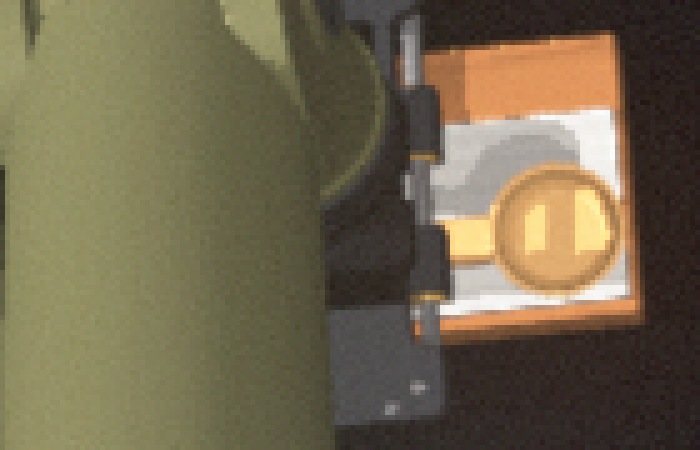

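The top crop shows the bowl over the bed's long end. The pin and bed edge agree with my clamp frame within 0.5 mm.

Run:
```python
from ms import *
d=load('side'); s=ctrl.get_state(); zt=s['position'][2]+.0094
h=cv2.cvtColor(d['image'],cv2.COLOR_RGB2HSV)
for v in range(352,368): print(v,[tuple(int(q) for q in h[v,u]) for u in (267,270)], loc(ray(d,268,v,zt)),loc(ray(d,268,v,zt-.012)))
plan([*(C0-.045*ex-.090*ey),.075],96.7-90)
```

```text
352 [(18, 144, 222), (18, 145, 222)] [-42.   -5.5] [-39.8 -16.5]
353 [(18, 144, 223), (18, 145, 222)] [-42.3  -3.4] [-40.1 -14.4]
354 [(18, 144, 223), (17, 145, 223)] [-42.7  -1.3] [-40.4 -12.2]
355 [(18, 144, 222), (18, 145, 222)] [-43.    0.8] [-40.8 -10.1]
356 [(18, 146, 222), (17, 144, 223)] [-43.3   2.9] [-41.1  -8. ]
357 [(18, 144, 222), (18, 144, 223)] [-43.6   4.9] [-41.4  -5.9]
358 [(18, 140, 227), (17, 144, 225)] [-43.9   7. ] [-41.7  -3.8]
359 [(21, 122, 241), (20, 126, 239)] [-44.2   9.1] [-42.   -1.7]
360 [(24, 108, 246), (24, 107, 246)] [-44.5  11.1] [-42.3   0.4]
361 [(22, 124, 242), (22, 118, 244)] [-44.8  13.1] [-42.6   2.5]
362 [(19, 142, 232), (19, 142, 232)] [-45.1  15.2] [-42.9   4.6]
363 [(18, 139, 228), (18, 139, 226)] [-45.4  17.2] [-43.3   6.6]
364 [(16, 102, 216), (16, 102, 213)] [-45.7  19.2] [-43.6   8.7]
365 [(17, 28, 190), (18, 29, 191)] [-46.   21.2] [-43.9  10.7]
366 [(21, 13, 198), (20, 12, 199)] [-46.3  23.2] [-44.2  12.8]
367 [(23, 11, 200), (23, 10, 200)] [-46.6  25.2] [-44.5  14.8]
shift [16.4  3.2 43.2] turn [ 0.  -0.  -1.5]
shift [16.4  3.2 43.2] turn [-0.000e+00 -1.000e-01  1.785e+02]
pos [0.5623 0.1377 0.1182] F [-0.   0.6 -0.5] M [-0.103  0.041  0.025] w 19.6 t 6.1 q7 -0.09
```

```bash
python3 -m jog '[[[8,2,5,0,0,-0.8,0],[16,3,15,0,0,-1.5,0],[16,3,30,0,0,-1.5,0],[16,3,45,0,0,-1.5,0],[16,3,55,0,0,-1.5,0],[16,3,62,0,0,-1.5,0],[16,3,62,0,0,-1.5,0],[16,3,62,0,0,-1.5,0]]]' >/dev/null
python3 - <<'E'
from ms import *
s=ctrl.get_state();print(loc(s['position']))
plan([*(C0-.045*ex-.0897*ey),.041],96.7-90,s)
E
```

```text
[-45.2 -89.2]
shift [-0.5  0.1 14.6] turn [0.  0.  0.1]
shift [-0.5  0.1 14.6] turn [  -0.     0.  -179.9]
pos [0.5638 0.1551 0.0556] F [-0.1  0.3  0.6] M [-0.099 -0.005  0.027] w 19.5 t 6.9 q7 -0.06
```

```bash
python3 -m jog '[[[-0.5,0,8,0,0,0,0],[-0.5,0,14.6,0,0,0,0],[-0.5,5,14.6,0,0,0,0],[-0.5,13,14.6,0,0,0,0],[-0.5,22,14.6,0,0,0,0],[-0.5,30,14.6,0,0,0,0],[-0.5,36,14.6,0,0,0,0],[-0.5,40,14.6,0,0,0,0],[-0.5,40,14.6,0,0,0,0],[-0.5,40,14.6,0,0,0,0]]]' >/dev/null
python3 - <<'E'
from ms import *
s=ctrl.get_state();print(loc(s['position']))
plan([*(C0-.000*ex-.0897*ey),.0395],96.5-90,s)
d=grab('wrist'); save('w2',d['image'][:, 150:])
E
```

```text
[ -5.5 -88.9]
shift [-0.9  5.5  1.4] turn [-0.   0.   0.3]
shift [-0.9  5.5  1.4] turn [  -0.    -0.  -179.7]
pos [0.6032 0.1596 0.0409] F [ 0.2 -0.3 -0.7] M [-0.089  0.037  0.02 ] w 19.4 t 7.9 q7 -0.03
```

View pics/w2.png

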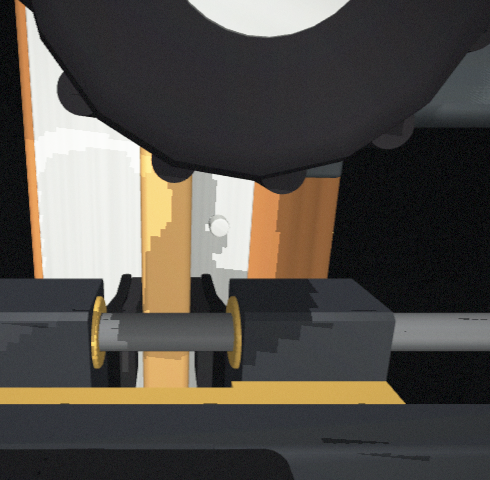

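Wrist view: the handle is under the pad region with its right edge at column 190, the pin is at (219,226), and the gap is about 7 mm. I slide in gently until I feel the pins.

```bash
python3 -m jog '[[[-0.9,1.5,0.5,0,0,0.3,0],[-0.9,3,1,0,0,0.3,0],[-0.9,4.5,1,0,0,0.3,0],[-0.9,5.5,1,0,0,0.3,0],[-0.9,6,1,0,0,0.3,0],[-0.9,6,1,0,0,0.3,0]]]'
python3 - <<'E'
from ms import *
s=ctrl.get_state();print(loc(s['position']))
plan([*(C0-.000*ex-.0897*ey),.0395],96.5-90,s)
E
```

```text
time: 8.55
position: [0.6095, 0.1595, 0.04]
tool_rot: [2.091, 2.345, 0.0]
ft_force: [-1.0, 0.1, -0.1]
grip_width: 0.225
grip_force: 25.0
[  0.7 -89.6]
shift [-0.1 -0.7  0.5] turn [ 0. -0.  0.]
shift [-0.1 -0.7  0.5] turn [   0.    0. -180.]
pos [0.6095 0.1595 0.04  ] F [-1.   0.1 -0.1] M [-0.101  0.079  0.012] w 19.6 t 8.55 q7 -0.02
```

```bash
python3 -m jog '[[[0,0.7,0,0,0,0,0],[0,1.4,0,0,0,0,0],[0,1.4,0,0,0,0,0]]]' | grep -E "pos|force"
python3 -m jog '[[[0,0.7,0.3,0,0,0,0],[0,0.7,0.6,0,0,0,0],[0,0.7,0.6,0,0,0,0]]]' | grep -E "pos|force|rot"
python3 -c "
from ms import *
s=ctrl.get_state();print(loc(s['position']),s['torque'],s['tool_rot'])"
```

```text
position: [0.6108, 0.1596, 0.04]
ft_force: [-0.0, -0.9, 0.3]
grip_force: 25.0
position: [0.611, 0.1597, 0.0392]
tool_rot: [-2.09, -2.344, 0.001]
ft_force: [-2.2, -0.5, 0.6]
grip_force: 25.0
[  2.2 -89.6] [-0.14683506  0.509098    0.07079381] [-2.09034168e+00 -2.34431998e+00  1.15646749e-03]
```

```bash
python3 -m jog '[[[0,0.5,0,0,0,0,0],[0,0.5,0,0,0,0,0]]]' | grep -E "pos|force"
python3 -c "
from ms import *
s=ctrl.get_state();print(loc(s['position']),s['torque'],s['tool_rot'],s['ft_force'])"
python3 -m jog '[[[0,0.5,0,0,0,0,0],[0,0.5,0,0,0,0,0]]]' | grep -E "pos|force"
python3 - <<'E'
from ms import *
s=ctrl.get_state();print(loc(s['position']),s['torque'],s['tool_rot'],s['ft_force'])
d=grab('wrist'); z=cv2.resize(d['image'][110:290,260:430],None,fx=3.3,fy=3.3,interpolation=3); save('w3',z)
E
```

```text
position: [0.6112, 0.1597, 0.0391]
ft_force: [-4.3, -0.9, 1.0]
grip_force: 25.0
[  2.4 -89.6] [-0.20250144  0.99235132  0.08777945] [-2.08990486e+00 -2.34403608e+00  2.14965360e-03] [-4.28310553 -0.90835583  0.96303417]
position: [0.6113, 0.1596, 0.0391]
ft_force: [-5.8, -1.5, 2.7]
grip_force: 25.0
[  2.5 -89.6] [-0.15989888  1.27570309  0.18903574] [-2.08954602 -2.343655    0.00317537] [-5.84476566 -1.4821876   2.70073835]
```

View pics/w3.png

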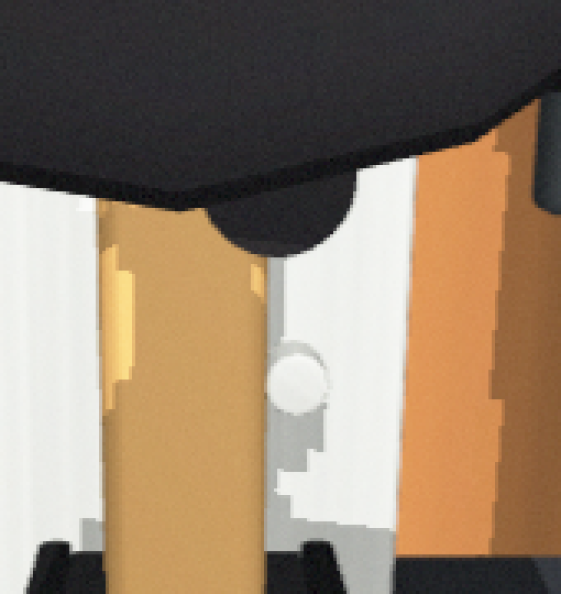

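The handle's right edge touches the far pin at crop (267,385). Next I check whether it is parallel to the bed.

Run:
```python
from ms import *
d=load('wrist');px=lambda u,v:(260+(u+.5)/3.3-.5,110+(v+.5)/3.3-.5)
for nm,a,b,z in (('handleR',(267,300),(264,590),.0485),('handleL',(99,220),(106,590),.0485),('bed',(415,165),(395,555),.036)):
    p,q=ray(d,*px(*a),z),ray(d,*px(*b),z);print(nm,loc(p),loc(q),np.degrees(np.arctan2(*(p-q)[[1,0]])))
p=ray(d,*px(297,384),.044);print(loc(p))
```

```text
handleR [ 10.8 -44.2] [ 11.4 -79.9] 96.87260336706906
handleL [ -8.4 -35.3] [ -7.8 -80.1] 96.67311070377406
bed [ 29.  -29.7] [ 29.2 -79.9] 96.12783567624652
[ 15.  -55.2]
```

```bash
python3 -m jog '[[[0,-0.5,0,0,0,0.4,0],[0,-0.7,0,0,0,0.8,0],[0,-0.7,0,0,0,0.8,0]]]' | grep -E "pos|force"
python3 -c "
from ms import *
s=ctrl.get_state();print(loc(s['position']),s['torque'],s['ft_force']);plan(s['position'],95.95-90,s)"
python3 -m jog '[[[0,0.5,0,0,0,0.2,0],[0,0.5,0,0,0,0.2,0]]]' | grep -E "pos|force"
python3 -c "
from ms import *
s=ctrl.get_state();print(loc(s['position']),s['torque'],s['ft_force']);plan(s['position'],95.95-90,s)"
```

```text
position: [0.6108, 0.1597, 0.0391]
ft_force: [-5.9, -0.5, 1.5]
grip_force: 25.0
[  2.  -89.5] [-0.21251374  1.26157875  0.19016309] [-5.8757006  -0.47133279  1.51787177]
shift [0. 0. 0.] turn [-0.1 -0.  -0.2]
shift [0. 0. 0.] turn [ -0.    0.2 179.8]
pos [0.6108 0.1597 0.0391] F [-5.9 -0.5  1.5] M [-0.213  1.262  0.19 ] w 20.0 t 9.9 q7 -0.04
position: [0.6108, 0.1597, 0.0391]
ft_force: [-6.7, -1.5, 2.0]
grip_force: 25.1
[  2.1 -89.5] [-0.27333851  1.51588971  0.25775563] [-6.68972782 -1.50596091  1.96509346]
shift [0. 0. 0.] turn [-0.2  0.  -0.4]
shift [0. 0. 0.] turn [  0.    0.3 179.6]
pos [0.6108 0.1597 0.0391] F [-6.7 -1.5  2. ] M [-0.273  1.516  0.258] w 19.6 t 10.1 q7 -0.04
```

```bash
cat >> ms.py <<'E'
def edges(d,z=.0485,v0=190,v1=275):
    h=cv2.cvtColor(d['image'],cv2.COLOR_RGB2HSV).astype(int)
    m=(h[...,0]>14)&(h[...,0]<30)&(h[...,1]>60); L=[];Q=[]
    for v in range(v0,v1,3):
        u=np.where(m[v,270:352])[0]+270
        if len(u)<20: continue
        L.append(ray(d,u.min()-.5,v,z)[:2]);Q.append(ray(d,u.max()+.5,v,z)[:2])
    for nm,X in(('L',L),('R',Q)): a,_=fit(X);print(nm,'ang',round(a,2),loc(X[0]),loc(X[-1]))
E
python3 - <<'E'
from ms import *
edges(load('wrist')); print('now'); edges(grab('wrist'))
E
```

```text
L ang 96.94 [ -8.5 -40.4] [ -7.9 -73.9]
R ang 96.63 [ 10.7 -40.2] [ 11.2 -73.7]
now
L ang 96.23 [ -8.4 -40.1] [ -8.5 -73.6]
R ang 95.56 [ 11.1 -40.2] [ 11.  -73.8]
```

```bash
python3 -m jog '[[[0,-0.3,0.5,0,0,0.4,0],[0,-0.3,0.8,0,0,0.4,0],[0,-0.3,0.8,0,0,0.4,0]]]' | grep -E "pos|force"
python3 - <<'E'
from ms import *
s=ctrl.get_state();print(loc(s['position']),s['torque'],s['ft_force']);edges(grab('wrist'))
E
```

```text
position: [0.6108, 0.1598, 0.039]
ft_force: [-7.2, -1.6, 6.7]
grip_force: 25.2
[  2.1 -89.4] [-0.33020316  1.74600978  0.41790323] [-7.16653874 -1.55385393  6.70765983]
L ang 96.16 [ -8.5 -40. ] [ -8.4 -73.5]
R ang 96.06 [ 11.  -40.2] [ 11.1 -73.8]
```

```bash
python3 -m jog '[[[0,0,0,0,0,0,24],[0,0,0,0,0,0,30],[0,0,-0.5,0,0,0,40],[0,0,-1,0,0,0,40],[0,0,-10,0,0,0,40],[0,0,-30,0,0,0,40],[0,0,-60,0,0,0,60],[-20,-10,-100,0,0,0,80],[-40,-20,-135,0,0,0,80],[-40,-20,-135,0,0,0,80]]]' | grep -E "pos|force"
python3 - <<'E'
from ms import *
d=grab('wrist');a=grab('side')
im=np.hstack([d['image'],cv2.resize(a['image'][290:450,190:310],None,fx=3,fy=3)]);print(im.shape);save('w4',cv2.resize(im,(800,384)))
plan([*(C0),.167+.055],95.95-90)
E
```

```text
position: [0.5992, 0.1142, 0.1806]
ft_force: [0.3, -0.5, 0.7]
grip_force: 0.0
(480, 1000, 3)
shift [129.9  14.7 -46.4] turn [ 0.2 -0.1 -0.9]
shift [129.9  14.7 -46.4] turn [-1.000e-01 -3.000e-01  1.791e+02]
pos [0.5965 0.1179 0.1753] F [ 0.6 -0.1 -1. ] M [-0.036  0.104 -0.014] w 71.9 t 11.6 q7 -0.04
```

View pics/w4.png

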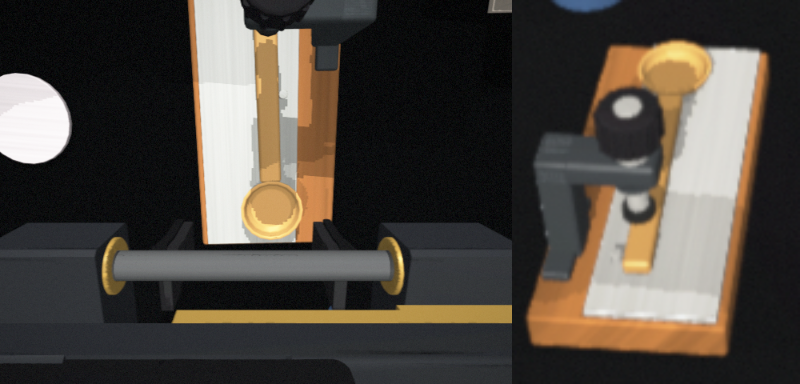

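Wrist and side views: the spoon lies flat along the bed, bowl at the long end, handle passing under the pad between pad and bed, its free end in front. I check numerically and then move over the knob.

```bash
cat > st.py <<'E'
from ms import *
s=ctrl.get_state(); M=R.from_rotvec(s['tool_rot']).as_matrix()
print('t',round(s['time'],2),'yaw',round(np.degrees(np.arctan2(M[1,1],M[0,1])),2),'Mz',round(s['torque'][2],4),'M',s['torque'][:2].round(2),'F',s['ft_force'].round(1),'q7',round(s['joint_positions'][6],3),'loc',loc(s['position']),round(s['position'][2],4),'w',round(s['grip_width']*87,1),'gf',round(s['grip_force'],1))
E
python3 - <<'E'
from ms import *
a=load('side');print('end top',loc(ray(a,242,398,.048)),'expect 0,30')
h=cv2.cvtColor(a['image'],cv2.COLOR_RGB2HSV).astype(int)
print([ (v,tuple(h[v,241].tolist())) for v in range(388,408,1)])
print(loc(ray(a,241,396,.048)),loc(ray(a,241,400,.048)),loc(ray(a,241,404,.036)))
d=load('wrist');h=cv2.cvtColor(d['image'],cv2.COLOR_RGB2HSV).astype(int);m=((h[...,0]>14)&(h[...,0]<30)&(h[...,1]>60))
for v in (60,100,140,180,210): 
    u=np.where(m[v,300:368])[0]+300; print(v,loc(ray(d,u.min()-.5,v,.048)),loc(ray(d,u.max()+.5,v,.048)))
# bowl extreme bottom
v,u=np.where(m[220:300,300:380]); print('bowl end',loc(ray(d,300+np.median(u[v==v.max()]),220+v.max()+.5,.05)),'expect -192')
E
python3 -m jog '[[[0,0,-20,0,0,-5,60],[0,0,-40,0,0,-12,60],[30,4,-46,0,0,-20,60],[65,7,-46,0,0,-28,60],[100,10,-46,0,0,-36,60],[130,14,-46,0,0,-44,60],[130,14,-46,0,0,-52,60],[130,14,-46,0,0,-60,60],[130,14,-46,0,0,-68,60],[130,14,-46,0,0,-76,60]]]' >/dev/null; python3 st.py
```

```text
end top [ 0.3 24.3] expect 0,30
[(388, (18, 146, 219)), (389, (18, 145, 220)), (390, (18, 146, 220)), (391, (18, 145, 220)), (392, (18, 146, 219)), (393, (18, 146, 219)), (394, (18, 147, 219)), (395, (17, 144, 219)), (396, (18, 146, 219)), (397, (18, 144, 220)), (398, (19, 134, 232)), (399, (23, 111, 244)), (400, (23, 109, 245)), (401, (19, 135, 235)), (402, (18, 141, 223)), (403, (16, 103, 205)), (404, (19, 30, 181)), (405, (21, 13, 189)), (406, (20, 12, 191)), (407, (23, 12, 190))]
[ 2.7 20.5] [ 1.2 28.4] [ 2.4 27.1]
60 [-10.  -17.9] [  9.5 -18.2]
100 [ -9.1 -43.4] [ 10.1 -43.8]
140 [ -8.2 -70.2] [ 10.9 -70.6]
180 [ -7.9 -98.4] [ 11.6 -98.8]
210 [  -7.5 -120.4] [  12.4 -120.9]
bowl end [   2.7 -191.1] expect -192
t 12.6 yaw 81.59 Mz -0.0033 M [-0.03  0.06] F [ 0.2 -0.2  0.4] q7 1.046 loc [-2.4  1.9] 0.2173 w 60.0 gf 0.0
```

Run:
```python
from ms import *
d=load('wrist');h=cv2.cvtColor(d['image'],cv2.COLOR_RGB2HSV).astype(int)
P=[]
for v in range(60,290,15):
    w=(h[v,:,1]<45)&(h[v,:,2]>90); u=np.where(w[230:420])[0]+230
    o=np.where((h[v,:,1]>90)&(h[v,:,0]<14)&(np.arange(640)>345))[0]
    Lp=ray(d,u.min()-.5,v,.036); Rp=ray(d,o.min()-.5,v,.036) if len(o) else Lp
    print(v,u.min(),o.min() if len(o) else None,loc(Lp),loc(Rp))
```

```text
60 246 374 [-60.1 -15.2] [ 29.4 -16.8]
75 247 374 [-60. -25.] [ 29.5 -26.6]
90 248 378 [-59.9 -34.9] [ 32.6 -36.7]
105 249 373 [-59.8 -45.1] [ 29.2 -46.8]
120 249 374 [-60.5 -55.4] [ 30.1 -57.2]
135 250 377 [-60.4 -66. ] [ 32.5 -67.8]
150 251 372 [-60.3 -76.7] [ 29.  -78.5]
165 252 372 [-60.3 -87.6] [ 29.1 -89.5]
180 253 373 [-60.2 -98.8] [  30.1 -100.7]
195 254 376 [ -60.1 -110.1] [  32.5 -112.1]
210 255 372 [ -60.1 -121.7] [  29.7 -123.7]
225 256 379 [ -60.  -133.5] [  35.3 -135.6]
240 256 374 [ -60.7 -145.5] [  31.6 -147.6]
255 257 378 [ -60.6 -157.8] [  35. -160.]
270 258 378 [ -60.5 -170.4] [  35.3 -172.6]
285 259 371 [ -60.5 -183.2] [  29.9 -185.3]
```

Spoon yaw is about 1.5° off: it turned as the loaded fingers opened, leaving about 2 mm of gap at the near pin. I regrip it, straighten it, unload, and release again.

Run:
```python
from ms import *
plan([*(C0+.002*ex-.090*ey),.217],5.8)
```

```text
shift [-27.1 -88.    0.4] turn [-0.2 -0.1 75.8]
shift [-27.1 -88.    0.4] turn [ 1.000e-01 -2.000e-01 -1.042e+02]
pos [0.5969 0.2502 0.2173] F [ 0.2 -0.2  0.4] M [-0.032  0.061 -0.003] w 60.0 t 12.6 q7 1.05
```

```bash
python3 -m jog '[[[-8,-25,0,0,0,8,50],[-16,-50,0,0,0,16,50],[-22,-70,0,0,0,24,50],[-27,-88,0,0,0,32,50],[-27,-88,10,0,0,40,50],[-27,-88,30,0,0,48,50],[-27,-88,60,0,0,56,50],[-27,-88,90,0,0,64,50],[-27,-88,120,0,0,72,50],[-27,-88,140,0,0,76,50]]]' >/dev/null
python3 -m jog '[[[0,0,0,0,0,0,50],[0,0,0,0,0,0,50]]]' >/dev/null
python3 - <<'E'
from ms import *
plan([*(C0+.002*ex-.090*ey),.040],5.8)
E
```

```text
shift [ 0.7  0.5 38.6] turn [-0.1  0.  -0.5]
shift [ 0.7  0.5 38.6] turn [  0.    0.2 179.5]
pos [0.6104 0.1584 0.0786] F [0.2 0.1 0.9] M [-0.036 -0.011  0.043] w 49.6 t 13.8 q7 -0.05
```

```bash
python3 -m jog '[[[0.3,0.2,10,0,0,-0.3,50],[0.7,0.5,22,0,0,-0.5,50],[0.7,0.5,32,0,0,-0.5,50],[0.7,0.5,38.5,0,0,-0.5,50],[0.7,0.5,38.5,0,0,-0.5,50],[0.7,0.5,38.5,0,0,-0.5,50]]]' >/dev/null
python3 st.py
python3 -m jog '[[[0,0,0,0,0,0,30],[0,0,0,0,0,0,22],[0,0,0,0,0,0,10],[0,0,0,0,0,0,0],[0,0,0,0,0,0,0],[0,0,0,0,0,0,0]]]' 20 >/dev/null
python3 - <<'E'
import st
from ms import *
edges(grab('wrist'))
E
```

```text
t 14.4 yaw 5.64 Mz 0.0039 M [-0.09 -0.01] F [-0.2  0.3 -0.3] q7 -0.032 loc [  2.7 -90.9] 0.041 w 49.8 gf 0.0
t 15.0 yaw 5.67 Mz 0.1216 M [-0.11  0.28] F [-1.   0.1  1.6] q7 -0.032 loc [  2.5 -90.7] 0.0412 w 19.6 gf 19.9
L ang 96.94 [ -8.7 -41.7] [ -8.3 -75.7]
R ang 96.48 [ 10.4 -41.8] [ 11.1 -75.8]
```

```bash
python3 -m jog '[[[0,-0.2,0,0,0,0.3,0],[0,-0.4,0,0,0,0.6,0],[0,-0.4,0,0,0,0.6,0]]]'  >/dev/null
python3 - <<'E'
import st
from ms import *
edges(grab('wrist'))
E
python3 -m jog '[[[0,-0.2,0,0,0,0.3,0],[0,-0.2,0,0,0,0.5,0],[0,-0.2,0,0,0,0.5,0]]]'  >/dev/null
python3 - <<'E'
import st
from ms import *
edges(grab('wrist'))
E
```

```text
t 15.35 yaw 5.05 Mz 0.1643 M [-0.04  0.36] F [-1.5 -0.2  2.7] q7 -0.042 loc [  2.2 -90.6] 0.0412 w 19.6 gf 19.9
L ang 96.6 [ -8.8 -41.5] [ -8.4 -75.5]
R ang 96.7 [ 10.6 -41.8] [ 11.  -75.8]
t 15.7 yaw 4.55 Mz 0.2377 M [-0.    0.39] F [-1.2  0.1  2.8] q7 -0.05 loc [  2.1 -90.6] 0.0412 w 19.6 gf 20.0
L ang 96.5 [ -8.5 -41.4] [ -8.4 -75.4]
R ang 96.26 [ 10.9 -41.8] [ 10.9 -75.9]
```

```bash
python3 -m jog '[[[0,-0.2,0,0,0,0.4,0],[0,-0.2,0,0,0,0.8,0],[0,-0.2,0,0,0,0.8,0]]]'  >/dev/null
python3 - <<'E'
import st
from ms import *
edges(grab('wrist'))
E
python3 -m jog '[[[0,-0.2,0,0,0,0.4,0],[0,-0.2,0,0,0,0.8,0],[0,-0.2,0,0,0,0.8,0]]]'  >/dev/null
python3 - <<'E'
import st
from ms import *
edges(grab('wrist'))
E
```

```text
t 16.05 yaw 3.75 Mz 0.2896 M [0.05 0.47] F [-2.3  0.1  3.2] q7 -0.063 loc [  1.8 -90.5] 0.0412 w 19.7 gf 20.1
L ang 96.14 [ -8.5 -41.2] [ -8.4 -75.2]
R ang 96.0 [ 11.  -41.9] [ 10.9 -75.9]
t 16.4 yaw 2.95 Mz 0.429 M [0.09 0.44] F [-3.   0.5  4.8] q7 -0.076 loc [  1.7 -90.6] 0.0412 w 19.6 gf 20.4
L ang 95.87 [ -8.3 -41. ] [ -8.3 -75.1]
R ang 95.77 [ 10.7 -42. ] [ 11.  -76.1]
```

```bash
python3 -m jog '[[[0,0,0,0,0,-0.4,0],[0,0,0,0,0,-0.8,0],[0,0,0,0,0,-0.8,0]]]'  >/dev/null
python3 - <<'E'
import st
from ms import *
edges(grab('wrist'))
E
python3 -m jog '[[[0,-0.2,0,0,0,-0.3,0],[0,-0.3,-0.4,0,0,-0.3,0],[0,-0.3,-0.4,0,0,-0.3,0]]]'  >/dev/null
python3 - <<'E'
import st
from ms import *
edges(grab('wrist'))
E
```

```text
t 16.75 yaw 3.75 Mz 0.2657 M [0.21 0.46] F [-1.   2.   5.8] q7 -0.063 loc [  1.7 -90.5] 0.0412 w 19.9 gf 20.1
L ang 95.85 [ -8.6 -41.2] [ -8.5 -75.2]
R ang 95.97 [ 10.8 -41.9] [ 10.8 -76. ]
t 17.1 yaw 4.03 Mz 0.1321 M [0.3  0.13] F [-0.5  1.8  2.4] q7 -0.059 loc [  1.4 -90.8] 0.0412 w 19.9 gf 19.9
L ang 95.63 [ -8.8 -41.4] [ -9.  -75.5]
R ang 95.68 [ 10.6 -42.1] [ 10.4 -76.1]
```

```bash
python3 -m jog '[[[0,0.3,0,0,0,0,0],[0,0.3,0,0,0,0,0]]]'  >/dev/null; python3 st.py
python3 -m jog '[[[0,0.3,0,0,0,0,0],[0,0.3,0,0,0,0,0]]]' 5 >/dev/null; python3 st.py
python3 -m jog '[[[0,0,0,0,0,0,24],[0,0,0,0,0,0,32],[0,0,0,0,0,0,40],[0,0,0,0,0,0,40]]]' >/dev/null
python3 - <<'E'
import st
from ms import *
edges(grab('wrist'))
E
python3 -m jog '[[[0,0,-10,0,0,0,40],[0,0,-30,0,0,0,40],[0,0,-60,0,0,0,60],[-20,-10,-100,0,0,0,60],[-40,-20,-135,0,0,0,60],[-40,-20,-135,0,0,0,60],[-40,-20,-135,0,0,0,60]]]' >/dev/null
cat > chk.py <<'E'
from ms import *
d=grab('wrist')
h=cv2.cvtColor(d['image'],cv2.COLOR_RGB2HSV).astype(int);m=((h[...,0]>14)&(h[...,0]<30)&(h[...,1]>60))
A=[];B=[];C=[]
for v in range(50,200,6):
    u=np.where(m[v,290:375])[0]+290
    if len(u)<15 or len(u)>70: continue
    w=(h[v,:,1]<45)&(h[v,:,2]>90);uw=np.where(w[200:420])[0]+200
    A.append(ray(d,u.min()-.5,v,.048)[:2]);B.append(ray(d,u.max()+.5,v,.048)[:2]);C.append(ray(d,uw.min()-.5,v,.036)[:2])
for X in(A,B,C):print(round(fit(X)[0],2),loc(X[0]),loc(X[-1]),loc(np.median(X,0)))
E
python3 chk.py
```

```text
t 17.35 yaw 4.04 Mz 0.1406 M [0.29 0.28] F [-0.4  2.7  1.3] q7 -0.058 loc [  1.4 -90.8] 0.0412 w 19.8 gf 19.9
t 17.55 yaw 4.04 Mz 0.0795 M [0.17 0.55] F [-1.5  2.   2.1] q7 -0.058 loc [  1.4 -90.9] 0.0412 w 20.1 gf 5.0
t 17.95 yaw 4.02 Mz 0.0018 M [-0.03  0.07] F [-0.4 -0.  -0.1] q7 -0.058 loc [  2.  -91.2] 0.0414 w 37.0 gf 0.0
L ang 95.86 [ -8.5 -41.9] [ -8.7 -76. ]
R ang 96.1 [ 10.5 -42.5] [ 10.6 -76.6]
95.74 [-9.  -9.1] [  -9.6 -105.2] [ -9.7 -55. ]
95.91 [10.2 -9.8] [   9.9 -105.9] [ 10.4 -55.7]
95.88 [-60.3  -5.3] [ -60.5 -105.3] [-60.4 -53.1]
```

The spoon is now parallel to the bed within 0.1° and within about half a millimetre of both pins. On to the knob.

```bash
python3 - <<'E'
from ms import *
plan([*C0,.21],5.95)
E
python3 -m jog '[[[0,0,-20,0,0,-5,70],[0,0,-30,0,0,-12,70],[30,4,-36,0,0,-20,70],[65,8,-36,0,0,-28,70],[100,12,-36,0,0,-36,70],[130,16,-36,0,0,-44,70],[130,16,-36,0,0,-52,70],[130,16,-36,0,0,-60,70],[130,16,-36,0,0,-68,70],[130,16,-36,0,0,-76,70]]]' >/dev/null
python3 -m jog '[[[0,0,0,0,0,-8,70],[0,0,0,0,0,-16,70],[0,0,0,0,0,-24,70],[0,0,0,0,0,-32,70],[0,0,0,0,0,-40,70],[0,0,0,0,0,-48,70],[0,0,0,0,0,-55,70],[0,0,0,0,0,-55,70],[0,0,0,0,0,-55,70]]]' >/dev/null;python3 st.py
python3 - <<'E'
from ms import *
plan([*C0,.144],135)
E
```

```text
shift [130.1  15.2 -33.2] turn [ 0.  -0.1 -1.9]
shift [130.1  15.2 -33.2] turn [-1.000e-01 -0.000e+00  1.781e+02]
pos [0.5935 0.1177 0.1766] F [-0.3  0.1  0.3] M [-0.133  0.114  0.009] w 59.8 t 18.75 q7 -0.06
t 20.65 yaw 134.94 Mz -0.0407 M [0.06 0.04] F [ 0.7  0.4 -0.8] q7 1.955 loc [ 0.2 -0. ] 0.2109 w 70.0 gf 0.0
shift [ 0.   0.1 66.9] turn [ 0.1 -0.1 -0.1]
shift [ 0.   0.1 66.9] turn [-2.000e-01 -1.000e-01  1.799e+02]
pos [0.5997 0.2485 0.2109] F [ 0.7  0.4 -0.8] M [ 0.059  0.04  -0.041] w 70.0 t 20.65 q7 1.96
```

```bash
python3 -m jog '[[[0,0,15,0,0,0,70],[0,0,35,0,0,0,70],[0,0,50,0,0,0,70],[0,0,60,0,0,0,70],[0,0,66.5,0,0,0,70],[0,0,66.5,0,0,0,70],[0,0,66.5,0,0,0,70]]]' >/dev/null;python3 st.py
python3 -m jog '[[[0,0,0,0,0,0,50],[0,0,0,0,0,0,42],[0,0,0,0,0,0,30],[0,0,0,0,0,0,30],[0,0,0,0,0,0,30],[0,0,0,0,0,0,30]]]' 50 >/dev/null;python3 st.py
```

```text
t 21.35 yaw 135.04 Mz -0.0182 M [0.08 0.02] F [-0.1  0.5  0.2] q7 1.962 loc [ 1.3 -0.6] 0.1465 w 70.3 gf 0.0
t 21.95 yaw 135.02 Mz 0.0256 M [-0.13 -0.25] F [ 1.5 -0.5  0.1] q7 1.962 loc [ 1.5 -1.2] 0.1463 w 40.7 gf 50.0
```

```bash
python3 -m jog '[[[0,0,0,0,0,3,30],[0,0,0,0,0,6,30],[0,0,0,0,0,9,30],[0,0,0,0,0,12,30]]]' >/dev/null;python3 st.py
python3 -m jog '[[[0,0,0,0,0,3,30],[0,0,0,0,0,6,30],[0,0,0,0,0,9,30],[0,0,0,0,0,12,30]]]' >/dev/null;python3 st.py
python3 -m jog '[[[0,0,0,0,0,3,30],[0,0,0,0,0,6,30]]]' >/dev/null;python3 st.py
python3 -m jog '[[[0,0,0,0,0,3,30],[0,0,0,0,0,6,30]]]' >/dev/null;python3 st.py
python3 -m jog '[[[0,0,0,0,0,3,30],[0,0,0,0,0,6,30]]]' >/dev/null;python3 st.py
python3 -m jog '[[[0,0,0,0,0,3,30],[0,0,0,0,0,6,30]]]' >/dev/null;python3 st.py
python3 -m jog '[[[0,0,0,0,0,3,30],[0,0,0,0,0,6,30]]]' >/dev/null;python3 st.py
```

```text
t 22.35 yaw 122.93 Mz 0.3092 M [-0.15 -0.3 ] F [ 2.3 -2.2  0.2] q7 1.76 loc [ 1.6 -1.3] 0.1463 w 41.2 gf 50.0
t 22.75 yaw 110.93 Mz 0.323 M [-0.22 -0.34] F [ 1.6 -0.8  0.4] q7 1.559 loc [ 1.6 -1.4] 0.1463 w 41.2 gf 50.0
t 22.95 yaw 104.93 Mz 0.269 M [-0.23 -0.36] F [ 1.4 -1.9  0.6] q7 1.459 loc [ 1.6 -1.4] 0.1462 w 40.9 gf 50.0
t 23.15 yaw 98.93 Mz 0.2622 M [-0.21 -0.33] F [ 2.  -2.1  0.8] q7 1.359 loc [ 1.6 -1.5] 0.1463 w 41.1 gf 50.0
t 23.35 yaw 92.93 Mz 0.2952 M [-0.18 -0.38] F [ 1.4 -2.   0.3] q7 1.259 loc [ 1.6 -1.5] 0.1463 w 40.8 gf 50.0
t 23.55 yaw 86.93 Mz 0.3078 M [-0.3  -0.44] F [ 2.1 -1.5  0.1] q7 1.158 loc [ 1.6 -1.5] 0.1463 w 41.0 gf 50.0
t 23.75 yaw 80.93 Mz 0.2574 M [-0.3  -0.42] F [ 0.9 -1.8  1. ] q7 1.058 loc [ 1.6 -1.6] 0.1463 w 41.1 gf 50.0
```

```bash
r(){ python3 st.py | cut -c1-45; }
python3 -m jog '[[[0,0,0,0,0,3,30]]]' >/dev/null;r
python3 -m jog '[[[0,0,0,0,0,3,30]]]' >/dev/null;r
python3 -m jog '[[[0,0,0,0,0,3,30]]]' >/dev/null;r
python3 -m jog '[[[0,0,0,0,0,3,30]]]' >/dev/null;r
python3 -m jog '[[[0,0,0,0,0,3,30]]]' >/dev/null;r
python3 -m jog '[[[0,0,0,0,0,3,30]]]' >/dev/null;r
python3 -m jog '[[[0,0,0,0,0,3,30]]]' >/dev/null;r
python3 -m jog '[[[0,0,0,0,0,3,30]]]' >/dev/null;r
python3 -m jog '[[[0,0,0,0,0,3,30]]]' >/dev/null;r
python3 -m jog '[[[0,0,0,0,0,3,30]]]' >/dev/null;r
```

```text
t 23.85 yaw 77.92 Mz 0.3332 M [-0.27 -0.45] F
t 23.95 yaw 74.92 Mz 0.301 M [-0.31 -0.39] F 
t 24.05 yaw 71.92 Mz 0.305 M [-0.33 -0.39] F 
t 24.15 yaw 68.92 Mz 0.2839 M [-0.35 -0.35] F
t 24.25 yaw 65.92 Mz 0.2379 M [-0.42 -0.41] F
t 24.35 yaw 62.93 Mz 0.2809 M [-0.43 -0.36] F
t 24.45 yaw 59.92 Mz 0.2725 M [-0.46 -0.37] F
t 24.55 yaw 56.93 Mz 0.3007 M [-0.42 -0.39] F
t 24.65 yaw 53.92 Mz 0.2363 M [-0.43 -0.33] F
t 24.75 yaw 50.92 Mz 0.2747 M [-0.4  -0.37] F
```

Run:
```python
from ms import *
b=grab('side')
save('s5',cv2.resize(b['image'][300:430,200:300],None,fx=4.5,fy=4.5,interpolation=3))
```

```text
(no output)
```

Still free after 84°, mean about 0.28 N·m. My picture allowance is used up (I viewed 11, one over the limit of 10), so I won't view that crop and carry on by feel.

```bash
r(){ python3 st.py | cut -c1-45; }
python3 -m jog '[[[0,0,0,0,0,3,30]]]' >/dev/null;r
python3 -m jog '[[[0,0,0,0,0,3,30]]]' >/dev/null;r
python3 -m jog '[[[0,0,0,0,0,3,30]]]' >/dev/null;r
python3 -m jog '[[[0,0,0,0,0,3,30]]]' >/dev/null;r
python3 -m jog '[[[0,0,0,0,0,3,30]]]' >/dev/null;r
python3 -m jog '[[[0,0,0,0,0,3,30]]]' >/dev/null;r
python3 -m jog '[[[0,0,0,0,0,3,30]]]' >/dev/null;r
python3 -m jog '[[[0,0,0,0,0,3,30]]]' >/dev/null;r
```

```text
t 24.9 yaw 48.02 Mz 0.3028 M [-0.47 -0.37] F 
t 25.0 yaw 44.97 Mz 0.2763 M [-0.49 -0.38] F 
t 25.1 yaw 41.97 Mz 0.2596 M [-0.55 -0.43] F 
t 25.2 yaw 38.97 Mz 0.3113 M [-0.59 -0.35] F 
t 25.3 yaw 35.97 Mz 0.2745 M [-0.57 -0.37] F 
t 25.4 yaw 32.97 Mz 0.3141 M [-0.57 -0.34] F 
t 25.5 yaw 29.97 Mz 0.3186 M [-0.6  -0.33] F 
t 25.6 yaw 26.97 Mz 0.328 M [-0.62 -0.33] F [
```

```bash
r(){ python3 st.py | cut -c1-45; }
python3 -m jog '[[[0,0,0,0,0,3,30]]]' >/dev/null;r
python3 -m jog '[[[0,0,0,0,0,3,30]]]' >/dev/null;r
python3 -m jog '[[[0,0,0,0,0,3,30]]]' >/dev/null;r
python3 -m jog '[[[0,0,0,0,0,3,30]]]' >/dev/null;r
python3 -m jog '[[[0,0,0,0,0,3,30]]]' >/dev/null;r
```

```text
t 25.7 yaw 23.97 Mz 0.2489 M [-0.61 -0.36] F 
t 25.8 yaw 20.97 Mz 0.3188 M [-0.69 -0.3 ] F 
t 25.9 yaw 17.98 Mz 0.2976 M [-0.6  -0.31] F 
t 26.0 yaw 14.97 Mz 0.278 M [-0.67 -0.26] F [
t 26.1 yaw 11.97 Mz 0.3031 M [-0.65 -0.26] F
```

```bash
r(){ python3 st.py | cut -c1-45; }
python3 -m jog '[[[0,0,0,0,0,3,30]]]' >/dev/null;r
python3 -m jog '[[[0,0,0,0,0,3,30]]]' >/dev/null;r
python3 -m jog '[[[0,0,0,0,0,3,30]]]' >/dev/null;r
python3 -m jog '[[[0,0,0,0,0,3,30]]]' >/dev/null;r
python3 -m jog '[[[0,0,0,0,0,3,30]]]' >/dev/null;r
python3 -m jog '[[[0,0,0,0,0,3,30]]]' >/dev/null;r
```

```text
t 26.2 yaw 8.98 Mz 0.2568 M [-0.66 -0.25] F [
t 26.3 yaw 5.97 Mz 0.269 M [-0.68 -0.25] F [ 
t 26.4 yaw 2.97 Mz 0.3375 M [-0.68 -0.18] F [
t 26.5 yaw -0.03 Mz 0.2838 M [-0.68 -0.2 ] F 
t 26.6 yaw -3.02 Mz 0.3067 M [-0.7  -0.18] F 
t 26.7 yaw -6.03 Mz 0.2915 M [-0.75 -0.17] F
```

```bash
r(){ python3 st.py | cut -c1-45; }
python3 -m jog '[[[0,0,0,0,0,3,30]]]' >/dev/null;r
python3 -m jog '[[[0,0,0,0,0,3,30]]]' >/dev/null;r
python3 -m jog '[[[0,0,0,0,0,3,30]]]' >/dev/null;r
python3 -m jog '[[[0,0,0,0,0,3,30]]]' >/dev/null;r
python3 -m jog '[[[0,0,0,0,0,3,30]]]' >/dev/null;r
python3 -m jog '[[[0,0,0,0,0,3,30]]]' >/dev/null;r
```

```text
t 26.8 yaw -9.03 Mz 0.2055 M [-0.73 -0.1 ] F 
t 26.9 yaw -12.02 Mz 0.2896 M [-0.68 -0.09] F
t 27.0 yaw -15.02 Mz 0.2924 M [-0.75 -0.11] F
t 27.1 yaw -18.03 Mz 0.3081 M [-0.69 -0.06] F
t 27.2 yaw -21.02 Mz 0.3566 M [-0.73 -0.08] F
t 27.3 yaw -24.02 Mz 0.318 M [-0.72 -0.05] F
```

```bash
r(){ python3 st.py | cut -c1-45; }
python3 -m jog '[[[0,0,0,0,0,3,30]]]' >/dev/null;r
python3 -m jog '[[[0,0,0,0,0,3,30]]]' >/dev/null;r
python3 -m jog '[[[0,0,0,0,0,3,30]]]' >/dev/null;r
python3 -m jog '[[[0,0,0,0,0,3,30]]]' >/dev/null;r
```

```text
t 27.4 yaw -27.02 Mz 0.2626 M [-0.77 -0.03] F
t 27.5 yaw -30.03 Mz 0.2459 M [-0.69 -0.  ] F
t 27.6 yaw -33.02 Mz 0.2573 M [-0.72 -0.01] F
t 27.7 yaw -36.02 Mz 0.3287 M [-0.69  0.02] F
```

```bash
r(){ python3 st.py | cut -c1-45; }
python3 -m jog '[[[0,0,0,0,0,3,30]]]' >/dev/null;r
python3 -m jog '[[[0,0,0,0,0,3,30]]]' >/dev/null;r
python3 -m jog '[[[0,0,0,0,0,3,30]]]' >/dev/null;r
python3 -m jog '[[[0,0,0,0,0,3,30]]]' >/dev/null;r
python3 st.py
```

```text
t 27.8 yaw -39.01 Mz 0.3382 M [-0.8   0.02] F
t 27.9 yaw -42.01 Mz 0.3613 M [-0.74  0.03] F
t 28.0 yaw -45.01 Mz 0.3319 M [-0.77  0.09] F
t 28.1 yaw -48.0 Mz 0.4064 M [-0.74  0.05] F 
t 28.1 yaw -48.0 Mz 0.4064 M [-0.74  0.05] F [ 0.7 -2.5  1.5] q7 -1.075 loc [ 0.9 -1.8] 0.1463 w 40.9 gf 50.0
```

```bash
r(){ python3 st.py | cut -c1-45; }
python3 -m jog '[[[0,0,0,0,0,2,30]]]' >/dev/null;r
python3 -m jog '[[[0,0,0,0,0,2,30]]]' >/dev/null;r
python3 -m jog '[[[0,0,0,0,0,2,30]]]' >/dev/null;r
python3 -m jog '[[[0,0,0,0,0,2,30]]]' >/dev/null;r
python3 -m jog '[[[0,0,0,0,0,2,30]]]' >/dev/null;r
python3 -m jog '[[[0,0,0,0,0,2,30]]]' >/dev/null;r
```

```text
t 28.2 yaw -49.98 Mz 0.3711 M [-0.78  0.07] F
t 28.3 yaw -51.96 Mz 0.4056 M [-0.74  0.07] F
t 28.4 yaw -53.95 Mz 0.3957 M [-0.76  0.05] F
t 28.5 yaw -55.95 Mz 0.3884 M [-0.69  0.09] F
t 28.6 yaw -57.95 Mz 0.3971 M [-0.71  0.1 ] F
t 28.7 yaw -59.95 Mz 0.4669 M [-0.71  0.11] F
```

```bash
cat > fitc.py <<'E'
import numpy as np
free=[.3092,.323,.269,.2622,.2952,.3078,.2574,.3332,.301,.305,.2839,.2379,.2809,.2725,.3007,.2363,.2747,.3028,.2763,.2596,.3113,.2745,.3141,.3186,.328,.2489,.3188,.2976,.278,.3031,.2568,.269,.3375,.2838,.3067,.2915]
y=[-9,-12,-15,-18,-21,-24,-27,-30,-33,-36,-39,-42,-45,-48,-50,-52,-54,-56,-58,-60]
m=[.2055,.2896,.2924,.3081,.3566,.318,.2626,.2459,.2573,.3287,.3382,.3613,.3319,.4064,.3711,.4056,.3957,.3884,.3971,.4669]
b=np.mean(free);print(b,np.std(free))
y=np.array(y);m=np.array(m)
for c in range(-48,-24,1):
    a=np.radians(c-y); mod=b+np.where(a>0,.06+.18*a,0); print(c,round(((m-mod)**2).sum()/np.std(free)**2,1),end='; ')
E
python3 fitc.py
```

```text
0.2896333333333333 0.026077853524484038
-48 74.2; -47 56.7; -46 54.7; -45 52.8; -44 49.2; -43 48.0; -42 47.1; -41 38.9; -40 38.3; -39 38.0; -38 34.8; -37 35.2; -36 35.8; -35 35.4; -34 36.8; -33 38.6; -32 52.6; -31 55.9; -30 59.6; -29 77.6; -28 82.9; -27 88.7; -26 105.7; -25 113.0;
```

Contact came at about yaw −36.5°, so the target is about −67°.

```bash
r(){ python3 st.py | cut -c1-45; }
python3 -m jog '[[[0,0,0,0,0,2,30]]]' >/dev/null;r
python3 -m jog '[[[0,0,0,0,0,2,30]]]' >/dev/null;r
python3 -m jog '[[[0,0,0,0,0,2,30]]]' >/dev/null;r
python3 -m jog '[[[0,0,0,0,0,1,30]]]' >/dev/null;r
```

```text
t 28.8 yaw -61.95 Mz 0.3872 M [-0.73  0.18] F
t 28.9 yaw -63.95 Mz 0.3981 M [-0.66  0.06] F
t 29.0 yaw -65.94 Mz 0.3918 M [-0.77  0.06] F
t 29.1 yaw -66.94 Mz 0.4893 M [-0.93  0.19] F
```

```bash
sed -i 's/,-60\]/,-60,-62,-64,-66,-67]/; s/,.4669\]/,.4669,.3872,.3981,.3918,.4893]/' fitc.py; python3 fitc.py
```

```text
0.2896333333333333 0.026077853524484038
-48 84.0; -47 66.0; -46 63.6; -45 61.6; -44 57.8; -43 56.6; -42 55.8; -41 47.8; -40 47.6; -39 47.7; -38 45.1; -37 46.1; -36 47.6; -35 48.0; -34 50.6; -33 53.5; -32 68.7; -31 73.4; -30 78.6; -29 98.2; -28 105.3; -27 112.9; -26 131.9; -25 141.3;
```

Contact is at −38 ± 2°, so the pad presses about 25 N now, and I let go. Then I retreat and re-check the spoon by numbers.

```bash
python3 -m jog '[[[0,0,0,0,0,1,30],[0,0,0,0,0,1,46],[0,0,0,0,0,1,60],[0,0,0,0,0,1,70],[0,0,0,0,0,1,70],[0,0,-15,0,0,1,70],[0,0,-40,0,0,1,70],[0,0,-70,0,0,1,70],[0,0,-100,0,0,1,70],[0,0,-100,0,0,1,70]]]' >/dev/null; python3 st.py
python3 -c "
from ms import *
plan([*(C0-.008*ex-.13*ey),.18],4)"
```

```text
t 30.1 yaw -67.96 Mz -0.0078 M [-0.08  0.09] F [ 0.2 -0.2  0.8] q7 -1.433 loc [ 3.6 -0.4] 0.2522 w 69.8 gf 0.0
shift [-47.7 121.4  71.6] turn [  0.3  -0.5 -72. ]
shift [-47.7 121.4  71.6] turn [ -0.5  -0.3 108. ]
pos [0.6031 0.2485 0.2522] F [ 0.2 -0.2  0.8] M [-0.079  0.089 -0.008] w 69.8 t 30.1 q7 -1.43
```

```bash
python3 -m jog '[[[-10,25,0,0,0,-8,70],[-20,50,0,0,0,-16,70],[-30,75,0,0,0,-24,70],[-40,100,0,0,0,-32,70],[-48,121,20,0,0,-40,70],[-48,121,40,0,0,-48,70],[-48,121,60,0,0,-56,70],[-48,121,71,0,0,-64,70],[-48,121,71,0,0,-72,70],[-48,121,71,0,0,-72,70]]]' >/dev/null
python3 -m jog '[[[0,0,0,0,0,0,70],[0,0,0,0,0,0,70]]]' >/dev/null
python3 st.py; python3 chk.py
python3 - <<'E'
from ms import *
a=grab('side');h=cv2.cvtColor(a['image'],cv2.COLOR_RGB2HSV).astype(int)
print([(v,tuple(h[v,241].tolist())) for v in range(395,408)])
t=grab('top');o=load('side')
E
```

```text
t 31.3 yaw 3.91 Mz -0.0073 M [-0.11 -0.  ] F [-0.8 -0.1 -1. ] q7 -0.03 loc [ -11.3 -130.2] 0.1756 w 69.9 gf 0.0
95.86 [ -8.5 -13. ] [  -9.  -104.5] [ -8.8 -56.8]
95.69 [ 10.5 -13.7] [  10.3 -105.2] [ 10.4 -57.5]
95.79 [-59.9  -9.3] [ -60.5 -104.6] [-60.2 -54.9]
[(395, (18, 146, 219)), (396, (18, 146, 219)), (397, (18, 144, 220)), (398, (19, 135, 231)), (399, (23, 113, 244)), (400, (23, 112, 244)), (401, (19, 138, 233)), (402, (18, 141, 222)), (403, (16, 101, 204)), (404, (20, 28, 181)), (405, (21, 13, 189)), (406, (20, 12, 191)), (407, (20, 12, 190))]
```

The spoon is still parallel to the bed (95.8° against 95.8°) and against the pins, its end unmoved. The knob has been let go and the robot is clear.

```bash
python3 -c "
from bench import ctrl
print(ctrl.close_job())"
```

```text
the job is handed in; nothing more can be done
None
```

The spoon lies flat on the bed, bowl at the long end, within about half a millimetre of both pins; the mend is within about 2 mm of the pad's axis, the pad presses about 25 N judged by torque, and the job is handed in at about 31 s; I viewed 11 pictures, one over the limit of 10.

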